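# Close up the lunch plate and lift the roll over it with tongs

## Robot

A 6-joint arm with a two-finger parallel gripper is mounted at the origin on the work surface. World frame = base frame: x ahead of the robot, y to its left, z up, the work surface at z = 0. Lengths are in mm, angles in rad, forces in N, time in s.
With the tool pointing down it reaches from about 300 to 775 mm from the base axis. Payload 14.6 kg.
Tool frame: the origin (TCP) lies midway between the tips of the shut fingers; the grasp point (between the pads) lies 19 mm behind it; z points along the fingers, y is the line along which they close (so a half turn about z gives the same grasp; the last joint's range is limited). The gripper opens to 94 mm and grips with 3 to 60 N. Pads are 16 mm wide; open, the fingers measure 119 mm over their backs; the gripper's body (75 mm by 177 mm) begins 78 mm behind the grasp point.
Start: joints at [1.04, 0.3, 1.521, -0, 1.321, -0.067], TCP at [246.038, 491.889, 205.446] pointing down, gripper open.
Joint ranges: [-3.03, 3.03], [-0.79, 2.21], [0.23, 2.52], [-1.04, 4.18], [0, 3.07], [-2.55, 2.55]. Speed limits (rad/s): [2.22, 2.22, 2.57, 3.14, 3.14, 3.14].

## Interface

Orientations are given as a rotation vector (axis times angle).
In Python, from workcell import manip, vision, nets gives the robot as it stands. The module is installed in compiled form; this text tells all that it offers.
- The arm moves only by the shell command python3 -m handwheel 'ROWS' [FORCE]. ROWS is JSON, one flat list of numbers, 5 for each row, row after row: the finger opening in cm, from 0 to 9.4, then the shift along the tool's x, y, z in cm, then the turn about the tool's z in degrees. In form: [fingers, tx, ty, tz, yaw, fingers, tx, ty, tz, yaw, ...]. A call has 1 to 12 rows; each row is the pose to reach, as a shift and turn from the pose commanded when the call began, along the tool's axes at that moment; what a row does not reach only later rows make up. A row lasts 1/10 s, in which the tool goes at most 50 mm and 8.59 degrees, less where a joint would pass 70% of its speed; a pose out of reach is approached as far as the arm can. A call with a gripper value outside its range is refused whole. The fingers move at their own pace and stop on an object; FORCE is the grip in N (left out, the last holds). Time passes only in rows, so rows that repeat a pose let the fingers close. It gives the time, the measured TCP pose, the force, the opening and the grip force at its end, in the units of the state.
- manip.read_state(): the state, without advancing time (a new reading comes with each control period).
- vision.get_image(name): name is "side" or "top" or "wrist"; returns a dict with "image" (400x640x3 uint8, red, green, blue), "depth" (400x640 float32, mm along the optical axis (not along the pixel's ray), 0 where there is no reading), "camera_matrix" (3x3 intrinsics, pixels), "rvec" (rotation vector, rad) and "tvec" (3), from world to camera coordinates, as OpenCV has them. Camera axes: x right, y down, z forward; pixel columns grow to the right and rows downward; lengths in mm; the calibration is good to about 2 mm. A picture is of the moment at which its call begins.
- manip.job_done(): hands the job in; it is judged then, once.
Trained networks look in a picture, given as the dict that the camera call returned (one of the last four; its "shot" number tells which), for a name from the list of things; names that differ only in an ending like _2 or _b are one class to them, and where a whole thing is asked for, a point or a joint stands for the part that bears it (a point fixed in the world has none). Each returns a list of dicts, best first, with "confidence" (0 to 1); they miss things now and then, are a little off and sometimes report something else, mostly with a low value. They report only what shows in the picture. A call takes as long as a camera call.
- nets.spot_in(picture, query): "xyz" ([x, y, z] in mm, in the coordinates of the camera as it stood for that picture, good to about 4 mm: the middle of the surface that is visible of it).
- nets.mark_of(picture, query): "xyz" ([x, y, z] in mm, in the coordinates of the camera as it stood for that picture, good to about 4 mm: a listed point, or the origin of a listed thing).
The state is a dict: "t": time; "qpos": joint angles; "qvel": joint speeds; "tau": joint torques, N m; "position": TCP position; "tcp_rot": TCP orientation; "wrist_force": force on the tool from outside, world axes, zero at the start; "wrist_torque": the same for the moment, N m; "opening": finger opening in mm; "grasp_force": force on a finger pad.
Only numpy, scipy, OpenCV 4.12 (cv2) and the standard library are available. Lean on these libraries where they do the work, as an engineer would, in place of code of your own. Each camera call takes 0.05 s, during which the arm holds its last target. There are 200 camera calls.

## Task

Slide the steel lunch plate up against the breadboard so that its side lies flush along the board's side with no gap for crumbs to fall through. Then take the kitchen tongs, grip the bread roll on the board with them, and carry it over the lunch plate without the robot's own fingers ever touching the roll. Finish while still holding: the roll stays in the closed tongs above the middle of the plate, with its underside well clear of it, at least 6 cm above the counter; leave the glass container, the silicone lid and the wooden spoon where they are.

Things in the scene. Friction and masses are not known exactly. Their poses are not given: they have to be found in the camera images.
- board: Wooden breadboard, a slab 130 (own x) by 180 (own y) by 18 mm high, fixed. Origin: centre of its underside, at counter height. The plate stands off one of its two 130 mm sides (own y = +90 or -90 mm), left or right by chance, with its axes within 0.12 rad of the board's.
- plate: Flat rectangular steel lunch plate, loose, about 0.3 kg: 130 (own x) by 160 mm (own y), 3 mm floor, upright rim 12 mm high and 3 mm thick all round. Origin: centre of its underside. It starts with a gap of 15 to 60 mm to the board's side; pushed at the middle of its outer side it slides and squares up against the board.
- plate_left_near (a point): Corner of the plate at own x = -65, y = +80 mm, 6 mm up.
- plate_left_far (a point): Corner of the plate at own x = +65, y = +80 mm, 6 mm up.
- plate_right_near (a point): Corner of the plate at own x = -65, y = -80 mm, 6 mm up.
- plate_right_far (a point): Corner of the plate at own x = +65, y = -80 mm, 6 mm up.
- roll: Round bread roll, brown and firm, loose, about 50 g: 58 mm across and 43 mm high, upright-sided and widest from 13 to 24 mm above its underside. Origin: centre of its underside. It lies flat on the board (underside 18 mm above the counter).
- tongs: Short steel kitchen tongs, 224 mm long, 0.12 kg, lying on edge so that the arms open sideways along the counter; strips 22 mm high. Origin: pivot at the rear, on the underside; own x along the centre line to the tips at x = 206 mm, own z up; the arms mirror each other. Black grip covers outside, x = 59 to 121 mm, 1 to 21 mm up; flat to the pads at arm angle 0.06.
- tongs_grip (a point): Where to squeeze: on the centre line, 90 mm ahead of the pivot (near the centre of mass), 11 mm up. Outer faces of the grip covers are 48 mm + 180 mm x arm angle apart here: about 70 mm at rest (open), 52 mm closed on the roll. Squeezing starts at about 6 N a side, 9 N at the roll's width; let go, they spring open.
- tongs_bite (a point): Point on the tongs' centre line midway between the two flat jaw ends (46 mm long, 22 mm high), 183 mm ahead of the pivot and 11 mm above the underside. The jaws' inner faces are 50 mm + 366 mm x arm angle apart here: 94 mm at rest, 58 mm when on the roll.
- jaw_left (a joint): Angle of the tongs' left arm (the right arm mirrors it), rad: 0.12 = sprung fully open, 0 = jaws parallel 50 mm apart, about 0.02 = closed on the roll, -0.11 = shut.
- container: Bystander: round open glass container, 112 mm across, 65 mm high, far out on the left. Origin: centre of its underside.
- lid: Bystander: flat round silicone lid, 120 mm across, 20 mm high with its knob, out on the left, nearer the robot. Origin: centre of its underside.
- spoon: Bystander: wooden spoon 260 mm long, lying out on the right, pointing away from the robot. Origin: under its middle.

How it is judged:
By the outcome, as a careful person would: the job done as asked, in the order asked, and still so for the second after the job is handed in, while the arm keeps its last pose, push and grip.
It also fails if it takes over 64 s, if anything falls off the work surface, if the arm or the gripper's body presses on something with over 40 N, if the wrist force passes 120 N, or if a joint passes its speed limit or range.

## Working session

There is one attempt and no reset: what is moved stays moved. The work goes in short steps, Python scripts to look and compute and a shell command to move; the robot and the scene stay as the last step left them, time stands still between calls to the robot, and variables do not carry over. Pictures are saved under pics/ and viewed, at most 11 in all, crops included, and the job is handed in when it is done.

```bash
mkdir -p pics; cat > h.py <<'E'
import numpy as np, cv2
from workcell import manip, vision, nets
from scipy.spatial.transform import Rotation as R
def w(p,x):
    Rm=R.from_rotvec(np.ravel(p["rvec"])).as_matrix(); return Rm.T@(np.array(x)-np.ravel(p["tvec"]))
def world(p):
    d=p["depth"];K=p["camera_matrix"];v,u=np.mgrid[:400,:640]
    X=np.stack([(u-K[0,2])/K[0,0]*d,(v-K[1,2])/K[1,1]*d,d],-1)
    Rm=R.from_rotvec(np.ravel(p["rvec"])).as_matrix()
    W=(X-np.ravel(p["tvec"]))@Rm; W[d==0]=np.nan; return W
def save(p,n): cv2.imwrite("pics/"+n,p["image"][...,::-1])
E
python3 - <<'E'
from h import *
s=manip.read_state();print(s["t"],s["position"],s["tcp_rot"],s["opening"])
for n in("top","side"):
    p=vision.get_image(n);save(p,n+"0.png");print(n)
    for q in["board","plate","plate_left_near","plate_left_far","plate_right_near","plate_right_far","roll","tongs","tongs_grip","tongs_bite","container","lid","spoon"]:
        print(q,[(w(p,r["xyz"]).round(0).tolist(),round(r["confidence"],2)) for r in nets.mark_of(p,q)[:2]])
E
```

```text
0.0 [245.90626985 491.65730876 204.87690206] [-7.21948505e-01 -3.05715345e+00  1.81815431e-03] 93.97062676864194
top
board [([641.0, 74.0, 1.0], 0.94)]
plate [([644.0, -130.0, 3.0], 0.74)]
plate_left_near [([576.0, -47.0, 9.0], 0.56)]
plate_left_far [([704.0, -46.0, 6.0], 0.7), ([644.0, 76.0, -1.0], 0.16)]
plate_right_near [([580.0, -209.0, 5.0], 0.94)]
plate_right_far [([715.0, -205.0, 5.0], 0.86), ([648.0, -129.0, 2.0], 0.51)]
roll [([639.0, 54.0, 19.0], 0.73)]
tongs [([580.0, -209.0, 5.0], 0.7), ([435.0, -33.0, 4.0], 0.66)]
tongs_grip [([449.0, 49.0, 10.0], 0.71), ([552.0, -406.0, -1.0], 0.22)]
tongs_bite []
container [([596.0, 388.0, 0.0], 0.97)]
lid [([408.0, 344.0, -1.0], 0.64)]
spoon [([431.0, -40.0, 2.0], 0.58), ([554.0, -406.0, 0.0], 0.55)]
side
board [([647.0, 70.0, 1.0], 0.66)]
plate [([650.0, -127.0, -0.0], 0.95)]
plate_left_near [([575.0, -49.0, 7.0], 0.83), ([645.0, 74.0, -0.0], 0.74)]
plate_left_far [([709.0, -46.0, 9.0], 0.64)]
plate_right_near [([586.0, -208.0, 12.0], 0.76)]
plate_right_far [([716.0, -201.0, 7.0], 0.81)]
roll [([636.0, 48.0, 23.0], 0.77)]
tongs [([435.0, -36.0, 3.0], 0.68)]
tongs_grip [([452.0, 48.0, 16.0], 0.6)]
tongs_bite [([708.0, -42.0, 5.0], 0.32)]
container [([599.0, 389.0, 1.0], 0.69)]
lid [([406.0, 346.0, -1.0], 0.61)]
spoon [([556.0, -406.0, 5.0], 0.83)]
```

View pics/top0.png

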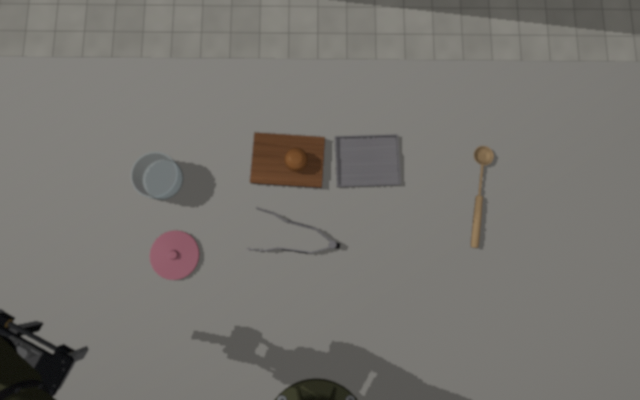

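View pics/side0.png

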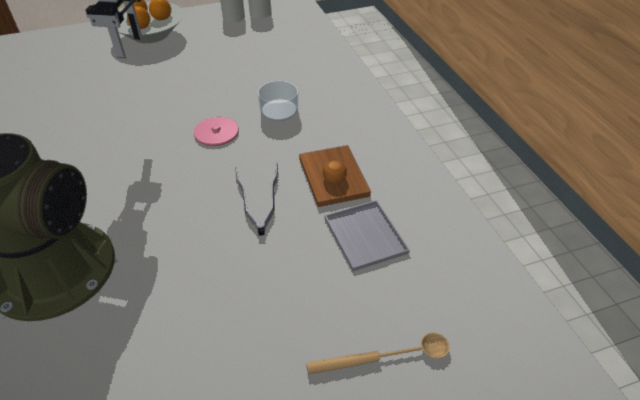

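```bash
python3 - <<'E'
from h import *
p=vision.get_image("top");W=world(p);z=W[...,2];x=W[...,0];y=W[...,1]
def rect(m,n):
    pts=np.c_[x[m],y[m]].astype(np.float32)
    print(n,m.sum(),cv2.minAreaRect(pts),pts.min(0),pts.max(0),np.median(z[m]),"top",np.percentile(z[m],95))
rect((z>13)&(z<24)&(x>540)&(x<740)&(y>-25)&(y<185),"board")
rect((z>7)&(z<24)&(x>540)&(x<740)&(y<-35)&(y>-240),"plate")
rect((z>30)&(z<90)&(x>540)&(x<740)&(y>-25)&(y<185),"roll")
m=(z>12)&(z<40)&(x>380)&(x<530)&(y>-80)&(y<250);rect(m,"tongs")
for a in range(-60,200,20):
    k=m&(y>a-3)&(y<a+3)
    if k.any(): print(a,np.sort(x[k]).round(0)[[0,-1]],np.median(x[k]).round(),np.median(z[k]).round(1))
E
```

```text
board 3155 ((642.860107421875, 74.15441131591797), (179.8421173095703, 130.67214965820312), 86.56743621826172) [573.0718   -18.578259] [711.1038  167.44252] 17.386372703381067 top 20.76553331242662
plate 358 ((643.779541015625, -126.60313415527344), (131.42584228515625, 160.58714294433594), 2.23066782951355) [ 576.3625  -209.10008] [710.13226  -43.963547] 10.90941331191269 top 14.443371990691848
roll 442 ((637.0971069335938, 52.16015625), (56.4017448425293, 56.34653854370117), 74.77947235107422) [608.1202   23.77004] [665.3712   79.89866] 54.58983462796023 top 60.890577289713846
tongs 345 ((445.55291748046875, 51.77537536621094), (216.6416778564453, 102.79228210449219), 76.85952758789062) [411.0956   -54.991245] [519.7338  168.94426] 21.191193539917442 top 24.875068702094904
-40 [423. 440.] 431.0 21.1
-20 [421. 452.] 450.0 21.3
0 [416. 469.] 464.0 21.6
20 [413. 476.] 474.0 22.2
40 [413. 481.] 478.0 21.1
60 [416. 488.] 483.0 21.1
80 [418. 491.] 423.0 22.4
100 [420. 503.] 423.0 22.8
120 [418. 513.] 510.0 21.6
140 [418. 520.] 517.0 19.8
160 [420. 420.] 420.0 21.8
```

The top view shows the board at pixel (287,160), with the roll on it at (296,159). The plate is at (368,160), right of the board, and the tongs have their pivot at (338,244) with the tips pointing left. The side view agrees. The networks, depth and given sizes match: the board is at (643,74) with yaw −3.4°, and the plate at (644,−127) with yaw +2.2°. I'll push along the board's normal with the fingers shut.

```bash
cat >> h.py <<'E'
def to(x,y,z,phi):
    "row (cm, deg) from present pose to TCP x,y,z (mm) with tool y at angle phi (deg, mod 180)"
    s=manip.read_state();M=R.from_rotvec(s["tcp_rot"]).as_matrix()
    d=M.T@(np.array([x,y,z])-s["position"])/10
    f=np.degrees(np.arctan2(M[1,1],M[0,1]));yaw=(f-phi+90)%180-90
    print("now",s["position"].round(1),"phi",round(f,1),"row",d.round(2),round(yaw,1))
E
python3 -c "
from h import *
to(637,-241,205,-3.4)"
```

```text
now [246.  491.9 205.5] phi 63.4 row [-6.775e+01 -4.806e+01  4.000e-02] 66.8
```

```bash
python3 -m handwheel '[0,-67.75,-48.06,0,66.8,0,-67.75,-48.06,0,66.8,0,-67.75,-48.06,0,66.8,0,-67.75,-48.06,0,66.8,0,-67.75,-48.06,0,66.8,0,-67.75,-48.06,0,66.8,0,-67.75,-48.06,0,66.8,0,-67.75,-48.06,0,66.8,0,-67.75,-48.06,0,66.8,0,-67.75,-48.06,0,66.8,0,-67.75,-48.06,0,66.8,0,-67.75,-48.06,0,66.8]' 20; python3 -c "
from h import *
to(637,-241,205,-3.4)"
```

```text
t: 2.65
position: [529.1, -39.6, 205.6]
tcp_rot: [2.286, 2.155, 0.001]
wrist_force: [1.1, 0.3, 0.5]
opening: 2.1
grasp_force: 0.0
now [529.1 -39.6 205.6] phi -3.4 row [-19.46  11.96   0.07] 0.0
```

```bash
python3 -m handwheel '[0,-19.46,11.96,0,0,0,-19.46,11.96,0,0,0,-19.46,11.96,0,0,0,-19.46,11.96,0,0,0,-19.46,11.96,0,0,0,-19.46,11.96,5,0,0,-19.46,11.96,10,0,0,-19.46,11.96,15,0,0,-19.46,11.96,18,0,0,-19.46,11.96,18,0,0,-19.46,11.96,18,0]'; python3 - <<'E'
from h import *
to(637,-241,4,-3.4)
p=vision.get_image("wrist");save(p,"w1.png")
print([(q,[w(p,r["xyz"]).round() for r in nets.mark_of(p,q)[:1]]) for q in("plate","plate_right_near","plate_right_far")])
E
```

```text
t: 3.75
position: [636.8, -239.0, 26.6]
tcp_rot: [2.285, 2.155, 0.0]
wrist_force: [0.2, 0.1, 1.6]
opening: 0.6
grasp_force: 0.0
now [ 636.8 -239.    26.6] phi -3.4 row [-0.2   0.03  2.26] 0.0
[('plate', [array([ 649., -129.,    4.])]), ('plate_right_near', [array([ 589., -212.,    6.])]), ('plate_right_far', [array([ 715., -209.,    7.])])]
```

View pics/w1.png

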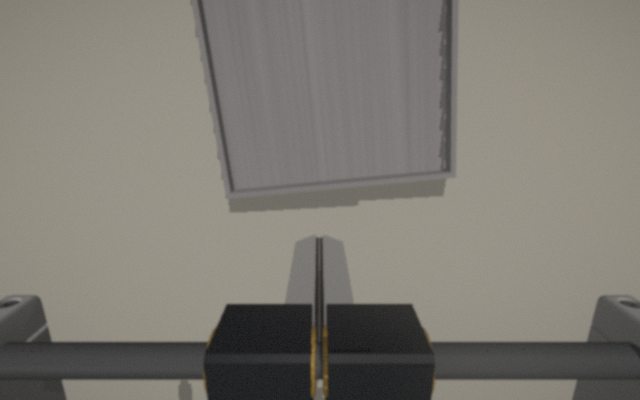

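The plate's outer side runs from pixel (230,193) to (452,175), with its middle at about 341. The fingers are at 320, so I'll shift about 6 mm towards +x, go down and push.

```bash
python3 -m handwheel '[0,0,0.6,2.2,0,0,0,0.6,2.2,0,0,1.5,0.6,2.2,0,0,2,0.6,2.2,0,0,2.5,0.6,2.2,0,0,3,0.6,2.2,0,0,3.5,0.6,2.2,0,0,4,0.6,2.2,0,0,4.4,0.6,2.2,0,0,4.8,0.6,2.2,0,0,5.1,0.6,2.2,0,0,5.3,0.6,2.2,0]'
python3 -m handwheel '[0,0.1,0,0,0,0,0.2,0,0,0,0,0.3,0,0,0]'
python3 - <<'E'
from h import *
p=vision.get_image("wrist");save(p,"w2.png")
E
```

```text
t: 5.15
position: [644.9, -190.7, 4.7]
tcp_rot: [2.283, 2.151, -0.007]
wrist_force: [-9.5, -36.1, 3.7]
opening: 0.6
grasp_force: 18.0
t: 5.45
position: [644.4, -190.3, 4.7]
tcp_rot: [2.283, 2.148, -0.011]
wrist_force: [-12.4, -45.3, 4.3]
opening: 0.3
grasp_force: 22.9
```

View pics/w2.png

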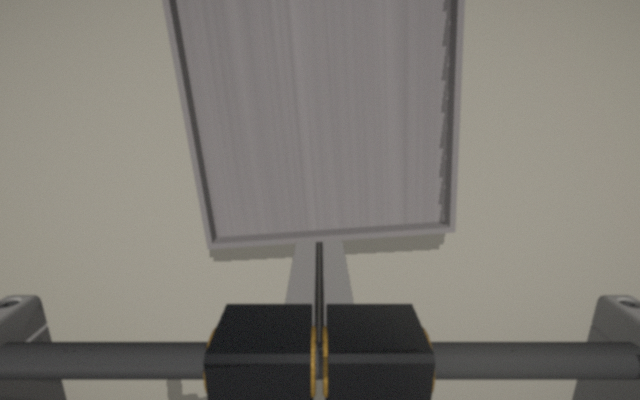

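The plate edge now runs from (212,245) to (454,230). It has moved up and something is resisting at 45 N, so I'll check from the top before pushing more.

```bash
python3 -m handwheel '[0,-0.8,0,0,0,0,-0.8,0,0,0]'
python3 - <<'E'
from h import *
to(0,0,0,-3.4)
for n in("top","side"):
    p=vision.get_image(n);W=world(p);z=W[...,2];x=W[...,0];y=W[...,1]
    print(n,[(q,w(p,r["xyz"]).round(0).tolist()) for q in("plate","plate_left_near","plate_left_far","plate_right_near","plate_right_far","board") for r in nets.mark_of(p,q)[:1]])
    I=p["image"]
    b=cv2.projectPoints(np.array([[640.,-30,10]]),p["rvec"],p["tvec"],p["camera_matrix"],None)[0].ravel().astype(int)
    c=I[b[1]-75:b[1]+75,b[0]-100:b[0]+100,::-1]; cv2.imwrite(f"pics/c_{n}.png",cv2.resize(c,None,fx=4,fy=4,interpolation=cv2.INTER_CUBIC))
    print(b)
    # board colour mask vs plate
    if n=="top":
        br=(I[...,0].astype(int)-I[...,2]>30)&(z>10)&(z<25)&(x>540)&(x<740)&(y>-40)&(y<190)
        gr=(I[...,0].astype(int)-I[...,2]<25)&(z>6)&(z<20)&(x>540)&(x<740)&(y>-230)&(y<10)
        for m in(br,gr): print(cv2.minAreaRect(np.c_[x[m],y[m]].astype(np.float32)))
E
```

```text
t: 5.7
position: [645.0, -192.0, 3.7]
tcp_rot: [2.287, 2.153, 0.001]
wrist_force: [-0.4, -1.1, 0.7]
opening: 0.3
grasp_force: 0.5
now [ 645.  -192.     3.7] phi -3.5 row [ 15.27 -65.54   0.35] -0.1
top [('plate', [652.0, -104.0, 1.0]), ('plate_left_near', [580.0, -23.0, 7.0]), ('plate_left_far', [709.0, -21.0, 5.0]), ('plate_right_far', [712.0, -181.0, 4.0]), ('board', [643.0, 74.0, -2.0])]
[328 161]
((643.5751342773438, 73.47997283935547), (178.75892639160156, 130.72386169433594), 86.32787322998047)
((642.9898681640625, -80.08857727050781), (143.35716247558594, 173.14370727539062), 77.44353485107422)
side [('plate', [652.0, -101.0, 1.0]), ('plate_left_near', [580.0, -23.0, 5.0]), ('plate_right_near', [583.0, -183.0, 13.0]), ('plate_right_far', [715.0, -180.0, 4.0]), ('board', [645.0, 75.0, 1.0])]
[345 203]
```

View pics/c_top.png

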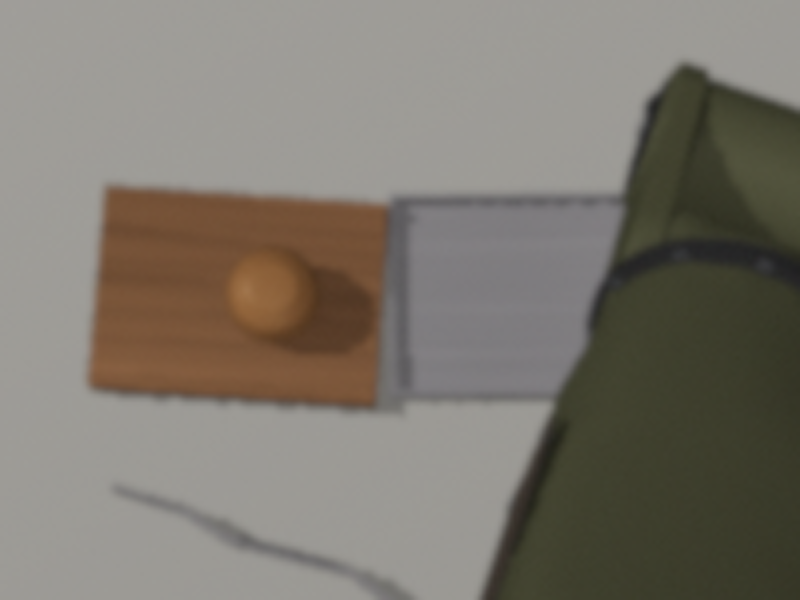

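The far corner touches the board at (385,205) in this crop, and the gap opens towards the near end. The push force ran through that corner, so the plate jammed on friction. I'll back off and push nearer the near end so that it swings shut.

```bash
python3 -m handwheel '[0,-1.5,0,0,0,0,-1.5,-4.5,0,0,0,-1.5,-4.5,0,0,0,-0.6,-4.5,0,0,0,-0.2,-4.5,0,0,0,0.1,-4.5,0,0,0,0.3,-4.5,0,0,0,0.5,-4.5,0,0,0,0.65,-4.5,0,0,0,0.75,-4.5,0,0,0,0.75,-4.5,0,0]'
python3 -m handwheel '[0,0.1,0,0,0,0,0.2,0,0,0,0,0.2,0,0,0]'
```

```text
t: 7.5
position: [598.3, -188.4, 3.9]
tcp_rot: [2.284, 2.152, -0.017]
wrist_force: [-25.9, -51.2, 7.1]
opening: 0.3
grasp_force: 25.4
t: 7.8
position: [597.7, -187.8, 3.9]
tcp_rot: [2.284, 2.151, -0.02]
wrist_force: [-32.7, -60.2, 8.5]
opening: 0.2
grasp_force: 30.0
```

```bash
python3 -m handwheel '[0,-0.8,0,0,0,0,-2,0,0,0]'
cat > chk.py <<'E'
from h import *
import sys
to(0,0,0,-3.4)
A=[]
for n in("top","side"):
    p=vision.get_image(n)
    print(n,[(q,w(p,r["xyz"]).round(0).tolist()) for q in("plate","plate_left_near","plate_left_far","plate_right_near","plate_right_far") for r in nets.mark_of(p,q)[:1]])
    b=cv2.projectPoints(np.array([[640.,-20,10]]),p["rvec"],p["tvec"],p["camera_matrix"],None)[0].ravel().astype(int)
    A.append(cv2.resize(p["image"][b[1]-50:b[1]+50,b[0]-65:b[0]+65,::-1],None,fx=3,fy=3,interpolation=cv2.INTER_CUBIC))
    W=world(p);print(W[b[1],b[0]].round(1))
cv2.imwrite(sys.argv[1],np.hstack(A))
E
python3 chk.py pics/chk1.png
```

```text
t: 8.0
position: [600.3, -199.3, 3.6]
tcp_rot: [2.285, 2.155, 0.001]
wrist_force: [0.7, 0.7, -0.8]
opening: 0.4
grasp_force: 0.0
now [ 600.3 -199.3    3.6] phi -3.4 row [ 16.37 -61.09   0.33] 0.0
top [('plate', [649.0, -100.0, 1.0]), ('plate_left_near', [582.0, -15.0, 3.0]), ('plate_right_near', [581.0, -178.0, 6.0]), ('plate_right_far', [710.0, -182.0, 7.0])]
[641.1 -18.8   8.6]
side [('plate', [714.0, -180.0, 4.0]), ('plate_left_near', [582.0, -16.0, 4.0]), ('plate_right_near', [585.0, -177.0, 12.0]), ('plate_right_far', [713.0, -178.0, 7.0])]
[ 567.  -194.8  200.6]
```

View pics/chk1.png

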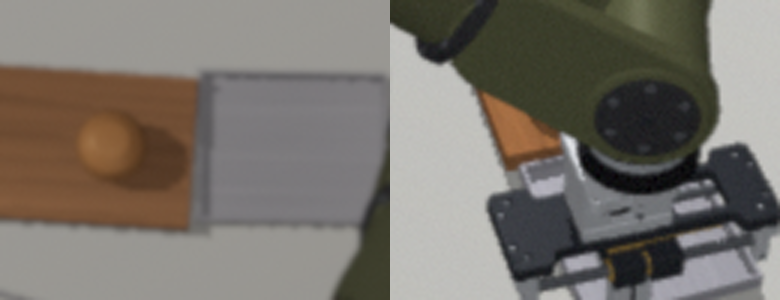

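The plate has swung most of the way and the networks put its yaw at about −1.5°, but pushing from the outer side still partly jams. I'll put the shut fingers inside the plate and press its board-side rim outwards near the open end. From there the far corner can't lock it.

```bash
python3 -c "
from h import *
to(608,-50,40,-3.4);to(608,-50,6.5,-3.4);to(608,-25,6.5,-3.4)"
```

```text
now [ 599.7 -198.8    3.5] phi -3.4 row [14.9  -0.04 -3.65] 0.0
now [ 599.7 -198.8    3.5] phi -3.4 row [14.9  -0.04 -0.3 ] 0.0
now [ 599.7 -198.8    3.5] phi -3.4 row [17.4  -0.19 -0.3 ] 0.0
```

```bash
python3 -m handwheel '[0,0,0,-4,0,0,5,0,-4,0,0,10,0,-4,0,0,14.9,0,-4,0,0,14.9,0,-4,0,0,14.9,0,-0.3,0,0,14.9,0,-0.3,0,0,15.9,-0.1,-0.3,0,0,16.4,-0.15,-0.3,0,0,16.9,-0.2,-0.3,0,0,17.2,-0.2,-0.3,0,0,17.4,-0.2,-0.3,0]'
python3 -m handwheel '[0,0.1,0,0,0,0,0.2,0,0,0,0,0.3,0,0,0]'
```

```text
t: 9.8
position: [607.8, -27.1, 6.8]
tcp_rot: [2.284, 2.154, -0.004]
wrist_force: [-3.4, -24.3, 1.6]
opening: 0.3
grasp_force: 12.2
t: 10.1
position: [607.8, -26.8, 6.9]
tcp_rot: [2.283, 2.151, -0.007]
wrist_force: [-4.6, -36.6, 1.4]
opening: 0.3
grasp_force: 18.6
```

```bash
python3 -m handwheel '[0,-0.9,0,0,0,0,-0.9,4,0,0,0,-0.9,7.2,0,0,0,-0.9,7.2,0,0,0,-0.6,7.2,0,0,0,-0.4,7.2,0,0,0,-0.2,7.2,0,0,0,-0.1,7.2,0,0,0,0,7.2,0,0,0,0,7.2,0,0]'
python3 -m handwheel '[0,-0.9,0,0,0,0,-0.9,-3.6,0,0,0,-0.9,-3.6,0,0,0,-0.4,-3.6,0,0,0,-0.1,-3.6,0,0,0,0.0,-3.6,0,0,0,0.0,-3.6,0,0]'
python3 -m handwheel '[0,-1,0,0,0,0,-1,0,-5,0,0,-1,0,-10,0,0,-1,0,-15,0,0,-1,0,-20,0,0,-1,0,-24,0,0,-1,0,-24,0]'
python3 - <<'E'
from h import *
p=vision.get_image("wrist");save(p,"w3.png")
to(455,48,230,-11)
E
```

```text
t: 11.1
position: [679.0, -31.5, 6.1]
tcp_rot: [2.284, 2.15, -0.007]
wrist_force: [3.3, -30.5, -7.4]
opening: -0.1
grasp_force: 15.1
t: 11.8
position: [642.6, -29.0, 6.8]
tcp_rot: [2.285, 2.153, -0.012]
wrist_force: [-15.4, -32.5, 7.1]
opening: 0.3
grasp_force: 17.0
t: 12.5
position: [645.3, -33.9, 253.8]
tcp_rot: [2.279, 2.15, 0.012]
wrist_force: [0.9, -0.7, -0.4]
opening: 0.3
grasp_force: 0.0
now [644.5 -33.8 250. ] phi -3.3 row [  7.06 -19.41   1.87] 7.7
```

View pics/w3.png

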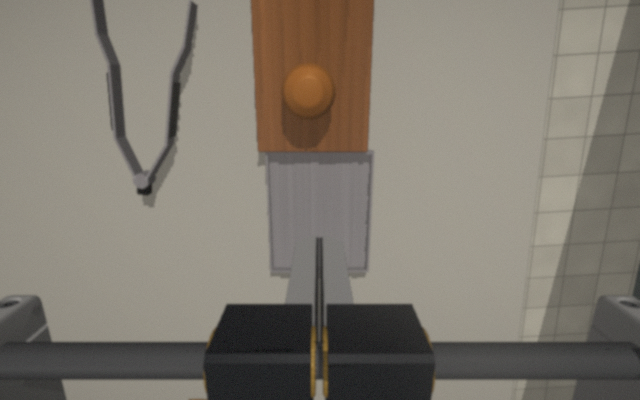

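The board's lower edge at row 152 and the plate's top edge meet from column 268 to 370 with no gap. The contact points inside the rim also lie on a −3.8° line, parallel to the board, so the plate is flush. Next I'll measure the tongs from nearby.

```bash
python3 -m handwheel '[9.4,-1.6,-19.3,2,7.7,9.4,-1.6,-19.3,2,7.7,9.4,-1.6,-19.3,2,7.7,9.4,-1.6,-19.3,2,7.7,9.4,-1.6,-19.3,2,7.7,9.4,-1.6,-19.3,2,7.7,9.4,-1.6,-19.3,2,7.7,9.4,-1.6,-19.3,2,7.7]'
cat > tg.py <<'E'
from h import *
s=manip.read_state();print(s["t"],s["position"],s["opening"])
for n in("wrist","top","side"):
    p=vision.get_image(n)
    print(n,[(q,w(p,r["xyz"]).round(0).tolist(),round(r["confidence"],2)) for q in("tongs","tongs_grip","tongs_bite","roll","plate","board") for r in nets.mark_of(p,q)[:1]])
    if n=="wrist":
        W=world(p);z=W[...,2];x=W[...,0];y=W[...,1]
        m=(z>11)&(z<32)&(x>395)&(x<535)&(y>-80)&(y<180)
        P=np.c_[x[m],y[m]];print(m.sum(),np.percentile(z[m],[10,50,90]).round(1),P.min(0),P.max(0))
        a0=np.radians(79);e=np.array([np.cos(a0),np.sin(a0)]);f=np.array([-e[1],e[0]])
        u=P@e;v=P@f;T=[]
        for k in np.arange(u.min()+4,u.max(),12):
            b=abs(u-k)<4
            if b.sum()>3: lo,hi=v[b].min(),v[b].max();T.append((k-u.min(),hi-lo,(hi+lo)/2));print(np.round(T[-1],1))
        T=np.array([t for t in T if t[1]>30])
        g=np.polyfit(T[:,0],T[:,2],1);ang=79+np.degrees(np.arctan(g[0]));print("axis angle",ang)
        o=u.min()+18+90;print("grip",e*o+f*np.polyval(g,108))
    save(p,"w4.png") if n=="wrist" else 0
E
python3 tg.py
```

```text
t: 13.35
position: [450.6, -38.9, 226.1]
tcp_rot: [-2.425, -1.997, 0.0]
wrist_force: [0.4, 0.3, -0.5]
opening: 61.0
grasp_force: 0.0
13.35 [450.6422239  -38.92402644 226.10862948] 60.97413064458926
wrist [('tongs', [437.0, -37.0, 3.0], 0.66), ('tongs_grip', [642.0, 46.0, 21.0], 0.35), ('tongs_bite', [581.0, -16.0, 8.0], 0.67), ('roll', [639.0, 47.0, 20.0], 0.61), ('plate', [648.0, -102.0, 0.0], 0.79), ('board', [650.0, 72.0, 1.0], 0.94)]
1863 [17.4 21.9 23.1] [414.78058036 -59.06972486] [517.03853649 138.70570554]
[   4.    12.4 -435.5]
[  16.    17.8 -435.3]
[  28.    25.2 -434.9]
[  40.    36.9 -435.6]
[  52.    50.5 -435.2]
[  64.    59.9 -435.9]
[  76.    65.8 -436. ]
[  88.    66.4 -435.6]
[ 100.    67.9 -435.7]
[ 112.    69.4 -435.8]
[ 124.    71.6 -435.6]
[ 136.    72.3 -436.1]
[ 148.    73.9 -436. ]
[ 160.    85.  -436.1]
[ 172.    94.1 -436.3]
[ 184.    97.1 -436.5]
axis angle 78.6698347439162
grip [453.30139777  47.79136546]
top [('tongs_grip', [410.0, 347.0, -2.0], 0.75), ('tongs_bite', [638.0, 50.0, 18.0], 0.2), ('roll', [640.0, 48.0, 19.0], 0.77), ('plate', [644.0, -98.0, 4.0], 0.97), ('board', [646.0, 74.0, 0.0], 0.87)]
side [('tongs', [435.0, -37.0, 4.0], 0.78), ('tongs_grip', [453.0, 46.0, 15.0], 0.66), ('tongs_bite', [455.0, 47.0, 15.0], 0.27), ('plate', [647.0, -96.0, 1.0], 0.82), ('board', [646.0, 73.0, -0.0], 0.96)]
```

View pics/w4.png

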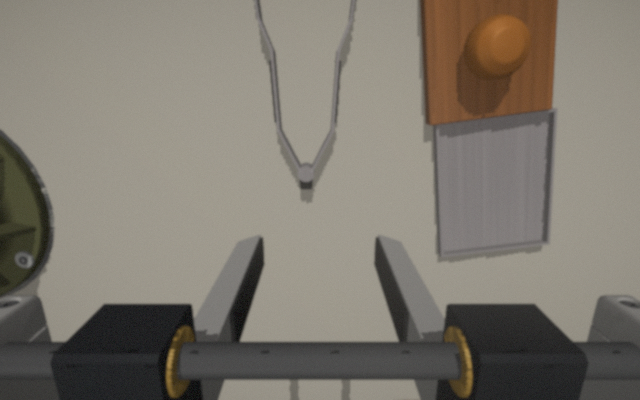

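The wrist view shows the tongs' pivot at (306,175), arms opening upwards, and the plate flush against the board at row 120. The depth data gives the axis at 78.7°, the grip point at (453,47.5) and the top at 22 mm, which all fit the given sizes.

```bash
python3 -c "
from h import *
to(453,47.5,2.5,-11.3)"
```

```text
now [449.8 -39.  226.5] phi -11.1 row [ 8.55 -1.35 22.4 ] 0.2
```

```bash
python3 -m handwheel '[9.4,8.55,-1.35,4,0.2,9.4,8.55,-1.35,8,0.2,9.4,8.55,-1.35,12,0.2,9.4,8.55,-1.35,16,0.2,9.4,8.55,-1.35,18,0.2,9.4,8.55,-1.35,18,0.2]'
python3 -m handwheel '[9.4,0,0,2.5,0,9.4,0,0,4,0,9.4,0,0,4.4,0,9.4,0,0,4.4,0,8,0,0,4.4,0,7.2,0,0,4.4,0,6.8,0,0,4.4,0,6.5,0,0,4.4,0,6.3,0,0,4.4,0,6.2,0,0,4.4,0,6.2,0,0,4.4,0,6.2,0,0,4.4,0]' 25
```

```text
t: 15.0
position: [451.3, 47.6, 44.0]
tcp_rot: [-2.426, -1.991, 0.006]
wrist_force: [0.3, -0.0, 0.5]
opening: 94.1
grasp_force: 0.0
t: 16.2
position: [453.3, 47.7, 3.0]
tcp_rot: [2.428, 1.992, 0.001]
wrist_force: [-1.4, 1.6, 6.7]
opening: 61.9
grasp_force: 10.0
```

```bash
python3 -m handwheel '[6.2,0,0,-1,0,6.2,0,0,-3,0,6.2,0,0,-6,0,6.2,0,0,-9,0,6.2,0,0,-12,0,6.2,0,0,-12,0,6.2,0,0,-12,0]'
cat > rl.py <<'E'
from h import *
s=manip.read_state();print(s["t"],s["position"],s["opening"])
M=R.from_rotvec(s["tcp_rot"]).as_matrix();print("toolx ang",np.degrees(np.arctan2(M[1,0],M[0,0])))
for n in("wrist","top"):
    p=vision.get_image(n);save(p,n+"5.png");W=world(p);z=W[...,2];x=W[...,0];y=W[...,1]
    m=(z>35)&(z<70)&(x>595)&(x<685)&(y>10)&(y<95)
    print(n,"roll",m.sum(),cv2.minEnclosingCircle(np.c_[x[m],y[m]].astype(np.float32)) if m.any() else 0,
      [(q,w(p,r["xyz"]).round(0).tolist(),round(r["confidence"],2)) for q in("roll","tongs","tongs_grip","tongs_bite","plate") for r in nets.mark_of(p,q)[:1]])
    # tongs in tool frame
    L=(W-s["position"])@M
    t=(L[...,0]>-120)&(L[...,0]<125)&(abs(L[...,1])<60)&(L[...,2]>-35)&(L[...,2]<15)
    for a in range(-120,130,15):
        k=t&(abs(L[...,0]-a)<4)
        if k.sum()>3: print(a,L[k][:,1].min().round(1),L[k][:,1].max().round(1),"z",np.percentile(L[k][:,2],[10,50]).round(1))
E
python3 rl.py
```

```text
t: 16.9
position: [452.9, 47.5, 122.7]
tcp_rot: [2.429, 1.992, 0.001]
wrist_force: [-0.1, 0.7, -1.5]
opening: 62.0
grasp_force: 6.9
16.9 [452.90427296  47.47069486 122.73683905] 61.99110383517458
toolx ang 78.72281498658275
wrist roll 5468 ((640.501708984375, 49.74638748168945), 28.98905372619629) [('roll', [641.0, 46.0, 22.0], 0.82), ('tongs', [433.0, -37.0, 122.0], 0.7), ('plate', [646.0, -100.0, 4.0], 0.97)]
-75 -14.3 15.4 z [-19.2 -18.5]
-60 -18.6 19.6 z [-3.1  0.4]
-45 -28.0 28.7 z [-18.8 -10.6]
-30 -30.0 31.1 z [-19.4 -18. ]
-15 -30.4 31.4 z [-19.3 -18.1]
0 -30.6 32.0 z [-30.2 -18.8]
15 -30.7 32.2 z [-19.5 -18.2]
30 -31.0 32.2 z [-19.7 -18. ]
45 -33.2 34.6 z [-19.7 -15.9]
60 -38.2 40.0 z [-19.7 -16. ]
75 -40.5 42.3 z [-19.6 -16.1]
90 -41.8 43.5 z [-19.7 -16.4]
105 -42.9 44.8 z [-20.  -16.5]
top roll 435 ((637.0697631835938, 52.72557830810547), 29.140771865844727) [('roll', [571.0, -169.0, 4.0], 0.27), ('tongs', [433.0, -41.0, 123.0], 0.53), ('plate', [646.0, -98.0, 4.0], 0.68)]
-105 -11.1 2.6 z [-15.4 -13.6]
-90 -12.2 4.0 z [-19.6 -17.2]
-75 -17.5 8.9 z [-19.1 -16.3]
-45 -32.2 -26.9 z [-19.2 -17.3]
105 -47.1 38.7 z [-20. -18.]
```

The tongs are lifted level, centred within 1 mm, with the jaws about 80 mm apart. The wrist camera puts the roll at about (640,50). Next I'll move above it.

```bash
python3 -c "
from h import *
to(621,-41,105,-11.3)"
```

```text
now [452.9  47.5 122.4] phi -11.3 row [-5.4  18.21  1.73] 0.0
```

```bash
python3 -m handwheel '[6.2,-0.8,3,0,0,6.2,-1.7,6,0,0,6.2,-2.6,9,0,0,6.2,-3.5,12,0,0,6.2,-4.4,15,0,0,6.2,-5.4,18.2,1.7,0,6.2,-5.4,18.2,1.7,0,6.2,-5.4,18.2,1.7,0,6.2,-5.4,18.2,1.7,0]'; python3 rl.py; python3 -c "
from h import *
to(621,-41,28,-11.3)"
```

```text
t: 18.4
position: [620.6, -40.6, 105.9]
tcp_rot: [2.428, 1.993, 0.0]
wrist_force: [0.6, 0.8, -1.3]
opening: 62.3
grasp_force: 6.9
18.4 [620.56813459 -40.61832271 105.9094989 ] 62.32038905490007
toolx ang 78.74462851772
wrist roll 6509 ((641.6514892578125, 49.46066665649414), 28.97037124633789) [('roll', [639.0, 46.0, 18.0], 0.82), ('tongs', [601.0, -128.0, 106.0], 0.68), ('tongs_bite', [715.0, -27.0, 5.0], 0.29), ('plate', [646.0, -99.0, 1.0], 0.85)]
-75 -14.8 15.4 z [-19.2 -18.4]
-60 -18.9 19.5 z [-2.3  0.9]
-45 -28.0 28.7 z [-18.8 -10.6]
-30 -30.2 31.1 z [-19.3 -17.9]
-15 -30.3 31.3 z [-19.4 -18. ]
0 -30.7 32.0 z [-30.  -18.8]
15 -30.8 32.2 z [-19.4 -18.1]
30 -31.0 32.3 z [-19.6 -17.9]
45 -33.2 34.6 z [-19.6 -15.7]
60 -38.4 40.4 z [-19.9 -16.1]
75 -40.5 42.1 z [-19.6 -16. ]
90 -41.8 43.5 z [-19.7 -16.5]
105 -42.7 44.7 z [-19.8 -16.2]
top roll 369 ((637.741943359375, 53.432865142822266), 28.759523391723633) [('roll', [635.0, 49.0, 22.0], 0.89), ('tongs', [600.0, -127.0, 105.0], 0.59), ('plate', [647.0, -97.0, -1.0], 0.94)]
-105 -10.7 2.5 z [-16.2 -13.4]
45 23.9 28.4 z [-20.9 -11.3]
75 -44.3 37.9 z [-20.5 -14.6]
90 -46.4 38.6 z [-19.4 -15.9]
105 -47.1 38.8 z [-20.8 -13.8]
now [620.9 -41.  105.5] phi -11.3 row [0.   0.01 7.75] 0.0
```

View pics/wrist5.png

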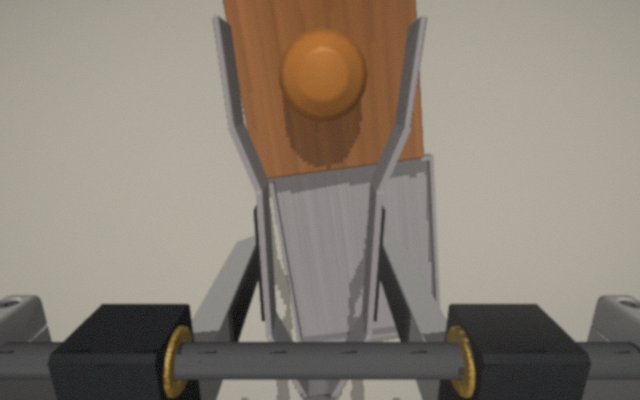

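The roll at (324,75) sits midway between the jaws at (238,75) and (410,75), and the plate is still flush. I'll lower and close.

```bash
python3 -m handwheel '[6.2,0,0.1,2.5,0,6.2,0,0.1,5,0,6.2,0,0.1,6.5,0,6.2,0,0.1,7.3,0,6.2,0,0.1,7.75,0,6.2,0,0.1,7.75,0]'
python3 -m handwheel '[5.8,0,0,0,0,5.5,0,0,0,0,5.2,0,0,0,0,4.8,0,0,0,0,4.4,0,0,0,0,4.4,0,0,0,0,4.4,0,0,0,0,4.4,0,0,0,0]' 30
```

```text
t: 19.6
position: [622.0, -41.2, 28.1]
tcp_rot: [2.429, 1.992, 0.0]
wrist_force: [-0.4, -0.1, -0.1]
opening: 62.1
grasp_force: 6.9
t: 20.4
position: [622.0, -41.2, 28.0]
tcp_rot: [2.429, 1.992, 0.0]
wrist_force: [0.8, -0.3, 0.3]
opening: 51.0
grasp_force: 30.0
```

```bash
python3 -m handwheel '[4.4,0,0,-0.7,0,4.4,0,0,-2,0,4.4,0,0,-4,0,4.4,0,0,-6,0,4.4,0,0,-8,0,4.4,0,0,-9,0,4.4,0,0,-9,0]'
python3 -m handwheel '[4.4,-1,0.2,0,0,4.4,-3,0.7,0,0,4.4,-5,1.2,0,0,4.4,-7,1.7,0,0,4.4,-9,2.2,0,0,4.4,-11,2.6,0,0,4.4,-13,3.1,0,0,4.4,-14,3.3,0,0,4.4,-14.3,3.4,0,0,4.4,-14.3,3.4,0,0,4.4,-14.3,3.4,0,0]'
python3 - <<'E'
from h import *
s=manip.read_state();print(s["t"],s["position"],s["opening"],s["grasp_force"])
for n in("wrist","top","side"):
    p=vision.get_image(n);save(p,n+"6.png");W=world(p);z=W[...,2];x=W[...,0];y=W[...,1];I=p["image"].astype(int)
    m=(I[...,0]-I[...,2]>40)&(z>70)&(z<175)&(x>600)&(x<690)&(y>-145)&(y<-50)
    print(n,m.sum(),cv2.minEnclosingCircle(np.c_[x[m],y[m]].astype(np.float32)) if m.any() else 0,np.percentile(z[m],[2,98]) if m.any() else 0,
      [(q,w(p,r["xyz"]).round(0).tolist(),round(r["confidence"],2)) for q in("roll","plate","plate_left_near","plate_right_far","plate_right_near","plate_left_far","board","container","lid","spoon") for r in nets.mark_of(p,q)[:1]])
E
```

```text
t: 21.1
position: [622.5, -41.3, 119.8]
tcp_rot: [2.427, 1.991, 0.003]
wrist_force: [-0.4, -0.5, -2.1]
opening: 51.1
grasp_force: 30.0
t: 22.2
position: [627.3, -187.4, 117.9]
tcp_rot: [-2.428, -1.993, -0.0]
wrist_force: [0.2, 0.3, -0.5]
opening: 50.9
grasp_force: 30.0
22.2 [ 627.33804044 -187.40172649  117.88646655] 50.921470620706486 29.972689747810364
wrist 13508 ((646.54443359375, -95.83055114746094), 28.455108642578125) [134.06254427 149.81927406] [('roll', [643.0, -99.0, 110.0], 0.98), ('plate_right_far', [706.0, -185.0, 6.0], 0.95), ('plate_right_near', [581.0, -177.0, 7.0], 0.74)]
top 446 ((642.838623046875, -93.58306121826172), 27.812593460083008) [132.62894581 150.55931472] [('roll', [645.0, -97.0, 105.0], 0.89), ('plate', [646.0, -100.0, 1.0], 0.95), ('plate_left_near', [581.0, -11.0, 6.0], 0.83), ('plate_right_far', [701.0, -183.0, 6.0], 0.61), ('plate_right_near', [571.0, -171.0, 8.0], 0.66), ('plate_left_far', [711.0, -16.0, 6.0], 0.89), ('board', [644.0, 75.0, 0.0], 0.68), ('container', [594.0, 390.0, -0.0], 0.68), ('lid', [410.0, 345.0, -0.0], 0.74), ('spoon', [553.0, -403.0, -0.0], 0.74)]
side 115 ((653.8434448242188, -110.52099609375), 22.246601104736328) [117.61072268 149.11131698] [('roll', [644.0, -96.0, 111.0], 0.5), ('plate', [647.0, -97.0, 2.0], 0.92), ('plate_left_near', [580.0, -11.0, 6.0], 0.78), ('plate_right_far', [706.0, -176.0, 6.0], 0.8), ('plate_right_near', [576.0, -173.0, 11.0], 0.85), ('plate_left_far', [713.0, -20.0, 7.0], 0.81), ('board', [644.0, 71.0, 2.0], 0.79), ('container', [600.0, 387.0, 3.0], 0.88), ('lid', [410.0, 349.0, 1.0], 0.91), ('spoon', [558.0, -406.0, 4.0], 0.81)]
```

View pics/wrist6.png

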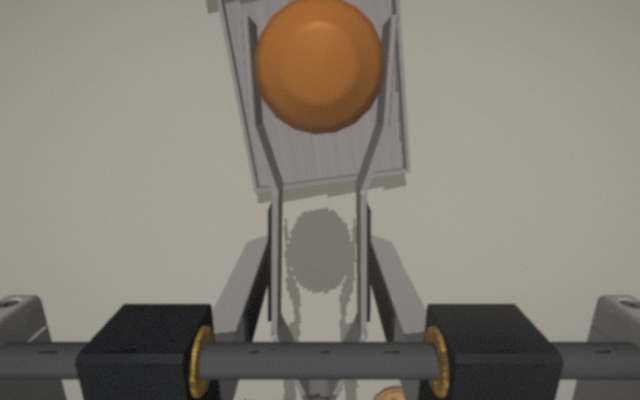

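View pics/top6.png

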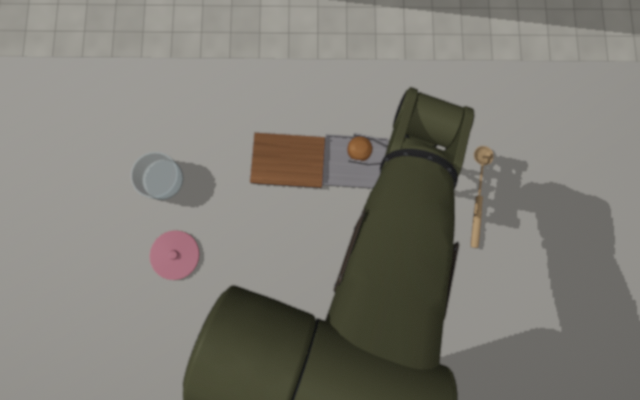

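The roll is held in the tongs at (320,65) in the wrist view, with nothing but the jaws touching it. It sits at about (645,−96,107) over the plate's middle at (646,−98). In the top view, the plate still abuts the board at column 326 and the container, lid and spoon haven't moved.

```bash
python3 -c "
from workcell import manip
print(manip.job_done())"
```

```text
the job is handed in; nothing more can be done
None
```

I've handed in the job; no verdict came back. The plate is flush against the board, and the tongs hold the roll over the plate's middle with its underside about 10 cm above the counter. It took about 22 s, and the container, lid and spoon were not disturbed.

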